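# Size a loose screw band on the taper gauge and file it

## Task

Find the size of the screw band that lies on its own at the front right: slide it down the tapered sizing gauge, gently, until it is firmly home and level, and see at which coloured mark it stops. Then take it off and lay it flat in the enamel tin with the rim of that colour. Leave the other two bands lying by the tall red-capped jar, and do not shove the mug or the small jars.

Things in the scene. Friction and masses are not known exactly. Their poses are not given: they have to be found in the camera images.
- band_a: one of three steel screw bands of preserving jars: open ring 16 mm tall, wall 3 mm, bores of 46, 51 and 56 mm; the name does not tell which. 28 to 56 g. Origin: centre of its underside; z along its axis. Off the taper's axis it touches on one side and stops about 6 mm too high per mm; the sideways force then points to the axis. Home means level and pushed down with 5 to 10 N; over 14 N bends it
- band_b: one of three steel screw bands of preserving jars: open ring 16 mm tall, wall 3 mm, bores of 46, 51 and 56 mm; the name does not tell which. 28 to 56 g. Origin: centre of its underside; z along its axis. Off the taper's axis it touches on one side and stops about 6 mm too high per mm; the sideways force then points to the axis. Home means level and pushed down with 5 to 10 N; over 14 N bends it
- band_c: one of three steel screw bands of preserving jars: open ring 16 mm tall, wall 3 mm, bores of 46, 51 and 56 mm; the name does not tell which. 28 to 56 g. Origin: centre of its underside; z along its axis. Off the taper's axis it touches on one side and stops about 6 mm too high per mm; the sideways force then points to the axis. Home means level and pushed down with 5 to 10 N; over 14 N bends it
- gauge: foot of the sizing gauge, fixed: dark disc 96 mm across. Origin: centre of its underside. On it a smooth upright aluminium taper with three painted marks is clamped, 3 to 6 mm off the foot's centre. Flange 80 mm across, top at height 10 mm; taper 61.6 mm across at height 10 mm, narrowing by 1 mm in radius per 6.4 mm of height to 42.9 mm at 70 mm, rounded nose to 80 mm
- tin_teal: shallow square white enamel tin with teal (dark blue-green) rim and label, for bands that stop at the gauge's top mark: their lower edge, when home, is 58 mm above the table, at the upper edge of the 6 mm teal (dark blue-green) stripe (bore 46 mm). Tin 121 mm square over the rim, 32.5 mm tall, floor 3 mm, 110 mm square inside; fixed. Origin: centre of its underside. The tins change places
- tin_ochre: shallow square white enamel tin with ochre yellow rim and label, for bands that stop at the gauge's middle mark: their lower edge, when home, is 42 mm above the table, at the upper edge of the 6 mm ochre yellow stripe (bore 51 mm). Tin 121 mm square over the rim, 32.5 mm tall, floor 3 mm, 110 mm square inside; fixed. Origin: centre of its underside. The tins change places
- tin_brick: shallow square white enamel tin with brick red rim and label, for bands that stop at the gauge's lowest mark: their lower edge, when home, is 26 mm above the table, at the upper edge of the 6 mm brick red stripe (bore 56 mm). Tin 121 mm square over the rim, 32.5 mm tall, floor 3 mm, 110 mm square inside; fixed. Origin: centre of its underside. The tins change places
- preserve_jar: tall dark glass jar with a red cap, 81 mm across, 145 mm tall, at the back; two of the bands lie on the table within 110 mm of its axis, the third lies alone at the front right. Origin: centre of its underside
- mug: pink and white mug, 105 mm tall, 90 mm across, front left; origin: centre of its underside. Leave it alone
- jam_jar: glass jam jar with a white lid, 64 mm across, 87 mm tall, left; origin: centre of its underside. Leave it alone
- honey_jar: glass jar with a black lid, 65 mm across, 86 mm tall, right; origin: centre of its underside. Leave it alone
There are look-alikes about, which are no part of the job. What is shaped like the band_a but black is not meant. Leave any brown look-alike of the band_b alone.

How it is judged (in metres and radians):
On the way:
1. the lone band is pressed home on the gauge: level, its lower edge at its own mark, its contact forces on the taper adding up to more than 6 N (((z of band_a in the frame of gauge between 0.0385 and 0.0455 m and horizontal distance between band_a and gauge below 0.01 m and angle between band_a's own z axis and vertical below 0.07 rad and contact force between band_a and gauge above 6 N) or (z of band_b in the frame of gauge between 0.0225 and 0.0295 m and horizontal distance between band_b and gauge below 0.01 m and angle between band_b's own z axis and vertical below 0.07 rad and contact force between band_b and gauge above 6 N) or (z of band_c in the frame of gauge between 0.0545 and 0.0615 m and horizontal distance between band_c and gauge below 0.01 m and angle between band_c's own z axis and vertical below 0.07 rad and contact force between band_c and gauge above 6 N))), for 0.25 s.
At the end, for the whole second after the job is handed in: The lone band lies flat (within 0.1 rad) and at rest on the floor of the tin whose rim has the colour of the mark it stopped at, its centre within 34 mm of the tin's centre; the other two bands are still within 130 mm of the red-capped jar, and the mug and the two small jars have not moved by 20 mm (((horizontal distance between band_a and tin_ochre below 0.034 m and z of band_a in the frame of tin_ochre below 0.008 m and angle between band_a's own z axis and vertical below 0.1 rad and linear speed of band_a below 0.02 m/s and horizontal distance between each of band_b, band_c and preserve_jar below 0.13 m) or (horizontal distance between band_b and tin_brick below 0.034 m and z of band_b in the frame of tin_brick below 0.008 m and angle between band_b's own z axis and vertical below 0.1 rad and linear speed of band_b below 0.02 m/s and horizontal distance between each of band_a, band_c and preserve_jar below 0.13 m) or (horizontal distance between band_c and tin_teal below 0.034 m and z of band_c in the frame of tin_teal below 0.008 m and angle between band_c's own z axis and vertical below 0.1 rad and linear speed of band_c below 0.02 m/s and horizontal distance between each of band_a, band_b and preserve_jar below 0.13 m)) and distance of each of mug, jam_jar, honey_jar from where it was at the start of the episode below 0.02 m); the robot touches nothing.
It fails at once if a band is forced on the gauge: its contact forces on the taper add up to more than 25 N (about 14 N of push) (contact force between any of band_a, band_b, band_c and gauge above 25 N).
It fails at once if one of the two bands by the red-capped jar is taken away (more than 130 mm from the jar) (not (horizontal distance between each of band_a, band_b and preserve_jar below 0.13 m or horizontal distance between each of band_a, band_c and preserve_jar below 0.13 m or horizontal distance between each of band_b, band_c and preserve_jar below 0.13 m)).
It fails at once if the mug or a small jar is shoved by more than 20 mm (distance of any of mug, jam_jar, honey_jar from where it was at the start of the episode above 0.02 m).
It fails at once if the robot itself bumps the gauge or the red-capped jar with more than 15 N (contact force between any of the arm, the fingers and gauge above 15 N or contact force between any of the arm, the fingers and preserve_jar above 15 N).
It also fails if it takes over 51 s, if anything falls off the work surface, if the arm or the gripper's body presses on something with over 40 N, if the wrist force passes 120 N, or if a joint passes its speed limit or range.

## Robot

A 6-joint arm with a two-finger parallel gripper is mounted at the origin on a cart in front of the work surface, level with it; the furniture and walls round the work are solid. World frame = base frame: x ahead of the robot, y to its left, z up, the work surface at z = 0. Lengths are in mm, angles in rad, forces in N, time in s.
With the tool pointing down it reaches from about 325 to 900 mm from the base axis. Payload 6.1 kg.
Tool frame: the origin (TCP) lies on the centre line of the jaws, within the pads' length; the fingertips stand 25 mm ahead of it and the grasp point (between the pads) lies 6 mm ahead of it; z points along the fingers, y is the line along which they close (so a half turn about z gives the same grasp; the last joint's range is limited). The gripper opens to 85 mm and grips with 20 to 120 N. Pads are 22 mm wide; open, the fingers measure 114 mm over their backs; the gripper's body (76 mm by 85 mm) begins 54 mm behind the grasp point. The pads swing forward as they close: fully open they stand 13 mm farther back than shut.
Start: joints at [-1.327, 0.22, 1.526, -0, 1.395, -0.126], TCP at [225.886, -582.745, 256.3] pointing down, gripper open.
Joint ranges: [-2.98, 2.98], [-0.91, 2.08], [0.09, 2.57], [-1.24, 4.39], [0.2, 2.65], [-2.68, 2.68]. Speed limits (rad/s): [2.57, 2.57, 3.01, 3.14, 3.14, 3.14].

## Interface

Orientations are given as a 3x3 rotation matrix whose columns are the frame's x, y, z axes.
In Python, from workcell import ctrl gives the robot as it stands. The module is installed in compiled form; this text tells all that it offers.
- The arm moves only by the tool send_rows, never from a script. Its argument "series" is a list of rows, each a list of 3 entries, a list of its own where there are three numbers: the finger opening in mm, from 0 to 85.4, then the shift along the tool's x, y, z in units of 40 mm (1.0 is 40 mm), then the turn about the tool's z in units of 8 degrees (1.0 is 8 degrees). In form: [[jaw, [tx, ty, tz], turn], ...]. A call has 1 to 12 rows; each row shifts and turns the commanded pose from where the row before left it, along the tool's axes as they then stand; what a row does not reach is not made up. A row lasts 1/10 s, in which the tool goes at most 50 mm and 8.59 degrees, less where a joint would pass 70% of its speed; a pose out of reach is approached as far as the arm can. A call is refused whole if a number of a shift passes 1 or a number of a turn 1, either way. A call with a gripper value outside its range is refused whole. The fingers move at their own pace and stop on an object; "force" is the grip in N (left out, the last holds). Time passes only in rows, so rows that do not move let the fingers close. It gives the time, the measured TCP pose, the force, the opening and the grip force at its end, in the units of the state.
- ctrl.get_obs(): the state, without advancing time (a new reading comes with each control period).
- ctrl.camera(name): name is "scene" or "top"; returns a dict with "pixels" (480x640x3 uint8, red, green, blue), "intrinsics" (3x3 intrinsics, pixels), "dist_coeffs" ([k1, k2, p1, p2, k3] as OpenCV has them; the pictures are not rectified), "position" and "attitude" of the camera in the world. Camera axes: x right, y down, z forward; pixel columns grow to the right and rows downward; lengths in mm; the calibration is good to about 2 mm. A picture is of the moment at which its call begins. There is no depth.
- ctrl.finish_job(): hands the job in; it is judged then, once.
The state is a dict: "time_s": time; "qpos": joint angles; "dq": joint speeds; "effort": joint torques, N m; "ee_pos": TCP position; "orientation": TCP orientation; "contact_force": force on the tool from outside, world axes, zero at the start; "torque": the same for the moment, N m; "gripper_width": finger opening in mm; "finger_force": force on a finger pad.
Only numpy, scipy, OpenCV 4.12 (cv2) and the standard library are available. Lean on these libraries where they do the work, as an engineer would, in place of code of your own. Each camera call takes 0.05 s, during which the arm holds its last target. There are 200 camera calls.

## Working session

There is one attempt and no reset: what is moved stays moved. The work goes in short steps, Python scripts to look and compute and a tool call to move; the robot and the scene stay as the last step left them, time stands still between calls to the robot, and variables do not carry over. Pictures are saved under pics/ and viewed, at most 11 in all, crops included, and the job is handed in when it is done.

Besides the shell and the picture viewer there is one more tool, called after ">>>" by a JSON object that holds its "api" and its "payload", one argument or row to a line. send_rows: Moves the arm, as the interface text tells. Its arguments: {"type":"object","properties":{"series":{"type":"array","items":{"type":"array"}},"force":{"type":"number"}},"required":["series"]}

```bash
mkdir -p pics; cat > h.py <<'E'
import numpy as np, cv2
from workcell import ctrl
def ray(cam,px):
    K=np.array(cam["intrinsics"],float);d=np.array(cam["dist_coeffs"],float)
    u=cv2.undistortPoints(np.array(px,float).reshape(-1,1,2),K,d).reshape(-1,2)
    return np.c_[u,np.ones(len(u))]@np.array(cam["attitude"]).T
def atz(cam,px,z):
    r=ray(cam,px);p=np.array(cam["position"],float);z=np.broadcast_to(z,(len(r),))
    return p+r*((z-p[2])/r[:,2])[:,None]
def proj(cam,P):
    R=np.array(cam["attitude"]);
    q=(np.array(P,float).reshape(-1,3)-np.array(cam["position"]))@R
    return cv2.projectPoints(q,np.zeros(3),np.zeros(3),np.array(cam["intrinsics"],float),np.array(cam["dist_coeffs"],float))[0].reshape(-1,2)
def shot(name,f,crop=None,s=1):
    c=ctrl.camera(name);im=c["pixels"][:,:,::-1]
    cv2.imwrite("pics/full_"+f,im)
    if crop: x0,y0,x1,y1=crop;im=im[y0:y1,x0:x1]
    cv2.imwrite("pics/"+f,cv2.resize(im,None,fx=s,fy=s,interpolation=cv2.INTER_CUBIC));return c
E
python3 - <<'E'
from h import *
for n in("top","scene"):
    c=shot(n,n+"0.png",None,1.25);print(n,c["position"],np.round(c["attitude"],3).tolist(),c["intrinsics"])
o=ctrl.get_obs();print({k:np.round(v,3).tolist() for k,v in o.items()})
E
```

```text
top [ 446.13301058  -29.69963388 1192.63793119] [[-0.023, -0.999, 0.044], [-1.0, 0.024, 0.006], [-0.007, -0.044, -0.999]] [[469.40409971   0.         318.5475288 ]
 [  0.         469.40409971 242.81577337]
 [  0.           0.           1.        ]]
scene [-574.10559044 -596.81290307  972.66487717] [[0.484, -0.517, 0.707], [-0.875, -0.305, 0.375], [0.022, -0.8, -0.6]] [[573.04079314   0.         310.27858906]
 [  0.         573.04079314 248.83127765]
 [  0.           0.           1.        ]]
{'time_s': 0.1, 'qpos': [-1.327, 0.221, 1.528, 0.0, 1.395, -0.126], 'dq': [-0.002, -0.002, -0.003, 0.001, 0.0, -0.0], 'effort': [0.002, -49.824, -39.055, -0.0, 0.006, 0.0], 'ee_pos': [225.753, -582.235, 255.277], 'orientation': [[0.932, 0.361, -0.0], [0.361, -0.932, 0.002], [0.0, -0.002, -1.0]], 'contact_force': [-0.424, -0.59, 0.765], 'torque': [-0.0, 0.009, -0.011], 'finger_force': 0.0, 'gripper_width': 85.739}
```

View pics/top0.png

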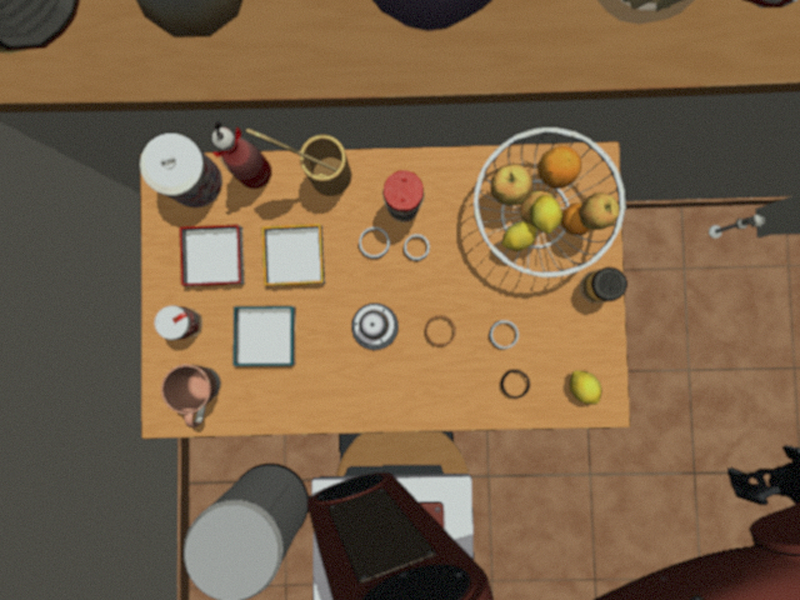

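View pics/scene0.png

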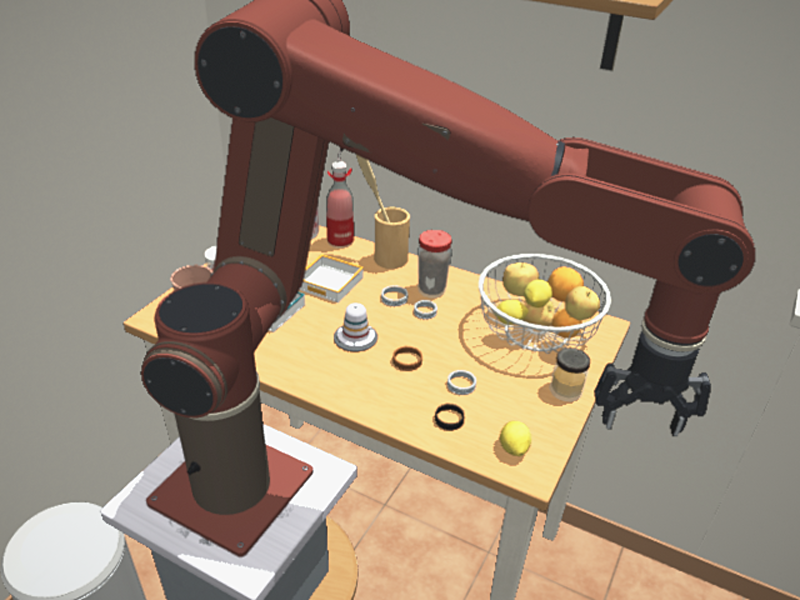

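Ring candidates, as 1.25x pixels in the top view:
- steel (503,334), light grey and lying alone at the front right
- black (515,384), a look-alike
- brown (440,331), a look-alike
- two steel rings by the red cap, (374,242) and (416,247), which must stay

The steel ring at (503,334) fits the description. The gauge is at (374,326). The tins are red (212,256), yellow (294,256) and teal (264,336). I'll confirm the ring in one enlarged crop.

```bash
python3 - <<'E'
from h import *
t=cv2.imread("pics/full_top0.png");s=cv2.imread("pics/full_scene0.png")
a=cv2.resize(t[225:325,270:430],(800,500),interpolation=cv2.INTER_CUBIC)
cv2.imwrite("pics/crop1.png",a)
b=cv2.resize(s[225:345,255:405],(750,600),interpolation=cv2.INTER_CUBIC)
cv2.imwrite("pics/crop2.png",b)
E
```

```text
(no output)
```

View pics/crop1.png

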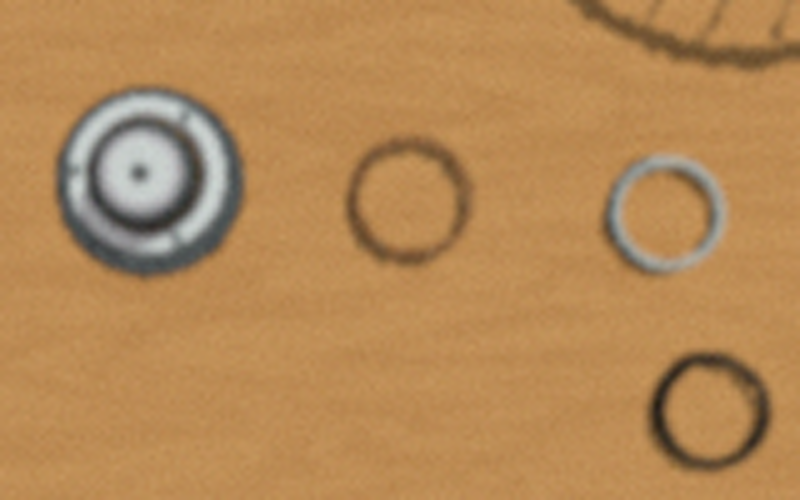

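View pics/crop2.png

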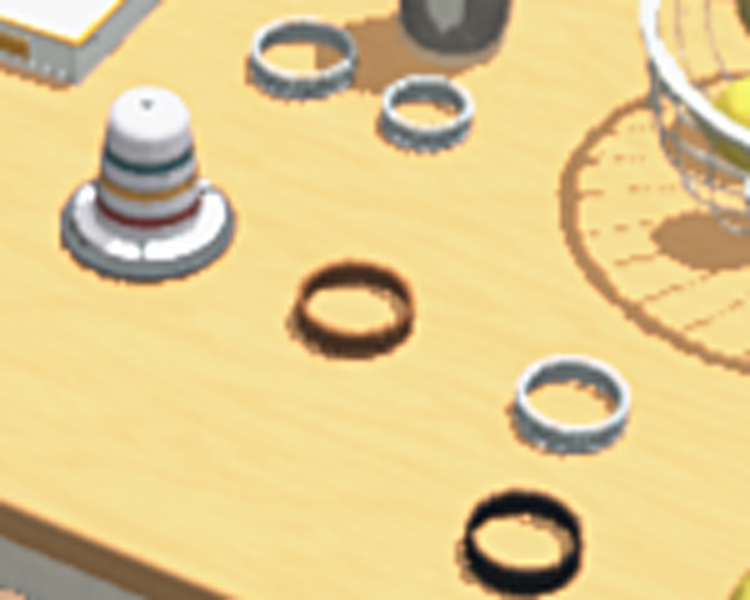

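The crop confirms the steel ring at crop1 (666,214), alone at the front right. The brown (408,200) and black (710,410) rings are look-alikes. The gauge nose dot is at crop1 (139,173) and crop2 (147,104).

```bash
cat >> h.py <<'E'
def full(p,x0,y0,s): return (np.array(p,float)+.5)/s-.5+[x0,y0]
def tri(ca,pa,cb,pb):
    A=[];b=[]
    for c,p in((ca,pa),(cb,pb)):
        d=ray(c,[p])[0];d/=np.linalg.norm(d);M=np.eye(3)-np.outer(d,d);A.append(M);b.append(M@np.array(c["position"]))
    return np.linalg.lstsq(np.vstack(A),np.hstack(b),rcond=None)[0]
def fitcirc(img,c,mask,z,guess,rad,ch=None):
    pass
E
python3 - <<'E'
from h import *
T=ctrl.camera("top");S=ctrl.camera("scene")
f1=lambda p:full(p,270,225,5);f2=lambda p:full(p,255,225,5)
ft=lambda p:full(p,0,0,1.25)
pr=lambda n,v:print(n,np.round(v,1).tolist())
pr("ring top16",atz(T,[f1((666,214))],16)); pr("ring edges",atz(T,[f1(p) for p in((608,214),(724,214),(666,156),(666,272))],16))
pr("ring scene16",atz(S,[f2(p) for p in((516,400),(630,400),(572,354))],16))
pr("nose top80",atz(T,[f1((139,173))],80));pr("nose scene80",atz(S,[f2((147,104))],80));pr("nose tri",tri(T,f1((139,173)),S,f2((147,104))))
pr("foot",atz(T,[f1(p) for p in((58,180),(242,180),(150,275),(150,88))],0))
pr("base scene",atz(S,[f2((62,228)),f2((235,220))],10))
for n,p in dict(brick=(212,256),ochre=(294,256),teal=(264,336)).items(): pr(n,atz(T,[ft(p)],32.5))
pr("jarcap",atz(T,[ft((403,187))],145));pr("rings jar",atz(T,[ft((374,242)),ft((416,247))],16))
# color-based tin centres
im=T["pixels"];hsv=cv2.cvtColor(im,cv2.COLOR_RGB2HSV)
# ring mask ellipse
x0,y0,x1,y1=385,250,422,286
g=cv2.resize(hsv[y0:y1,x0:x1],None,fx=8,fy=8,interpolation=cv2.INTER_CUBIC)
m=((g[...,1]<70)).astype(np.uint8)
cs,h=cv2.findContours(m,cv2.RETR_CCOMP,cv2.CHAIN_APPROX_NONE)
for c in cs:
    if len(c)>150:
        e=cv2.fitEllipse(c);q=full(e[0],x0,y0,8);pr("ring contour",[len(c),*q,*(np.array(e[1])/8),*atz(T,[q],16)[0]])
for a in ((374,242),(416,247),(503,334)):
    q=full(a,0,0,1.25).astype(int);w=im[q[1]-18:q[1]+18,q[0]-18:q[0]+18]
    g=cv2.cvtColor(cv2.resize(w,None,fx=8,fy=8,interpolation=cv2.INTER_CUBIC),cv2.COLOR_RGB2HSV)
    m=((g[...,1]<90)).astype(np.uint8);cs,_=cv2.findContours(m,cv2.RETR_CCOMP,cv2.CHAIN_APPROX_NONE)
    for c in cs:
        if len(c)>300: pr("size",[*a,len(c),*(np.array(cv2.fitEllipse(c)[1])/8)])
E
```

```text
ring top16 [[431.9, -231.4, 16.0]]
ring edges [[432.6, -202.6, 16.0], [431.3, -260.3, 16.0], [460.9, -232.4, 16.0], [403.1, -230.5, 16.0]]
ring scene16 [[411.7, -210.2, 16.0], [440.2, -259.2, 16.0], [457.1, -220.1, 16.0]]
nose top80 [[457.9, 28.0, 80.0]]
nose scene80 [[455.8, 28.5, 80.0]]
nose tri [457.5, 28.7, 78.7]
foot [[456.1, 73.4, 0.0], [453.9, -20.0, 0.0], [406.9, 27.7, 0.0], [501.8, 25.7, 0.0]]
base scene [[418.4, 59.3, 10.0], [471.1, -16.7, 10.0]]
brick [[600.9, 344.4, 32.5]]
ochre [[597.2, 182.2, 32.5]]
teal [[440.0, 243.8, 32.5]]
jarcap [[702.6, -36.7, 145.0]]
rings jar [[623.9, 23.5, 16.0], [611.7, -60.9, 16.0]]
ring contour [528.0, 402.8, 267.2, 23.0, 23.4, 432.4, -231.4, 16.0]
ring contour [415.0, 402.9, 267.4, 18.2, 18.6, 432.0, -231.7, 16.0]
size [374.0, 242.0, 585.0, 25.4, 25.7]
size [374.0, 242.0, 450.0, 19.4, 20.0]
size [416.0, 247.0, 491.0, 21.2, 21.8]
size [416.0, 247.0, 356.0, 15.3, 15.7]
size [503.0, 334.0, 542.0, 23.6, 23.9]
size [503.0, 334.0, 409.0, 17.7, 18.0]
```

Lone band: centre (432,-231.5). Its apparent size is the middle of the three, which suggests 51 mm. Taper axis: about (457.5,28.3). I'll square the yaw and move above the band.

>>> {"api": "send_rows", "payload": {
  "series": [
    [85, [0, 0, 0], 0.9],
    [85, [0, 0, 0], 0.9],
    [85, [0, 0, 0], 0.85],
    [85, [0.573, -0.97, 0], 0],
    [85, [0.573, -0.97, 0], 0],
    [85, [0.573, -0.97, 0], 0],
    [85, [0.573, -0.97, 0], 0],
    [85, [0.573, -0.97, 0], 0],
    [85, [0.573, -0.97, 0], 0],
    [85, [0.573, -0.97, 0], 0],
    [85, [0.573, -0.97, 0], 0],
    [85, [0.573, -0.97, 0], 0]
  ],
  "force": 40
}}

```text
time_s: 1.4
ee_pos: [432.8, -231.8, 256.3]
orientation: [[1.0, -0.0, 0.0], [-0.0, -1.0, -0.0], [0.0, 0.0, -1.0]]
contact_force: [1.0, -0.5, 0.5]
gripper_width: 84.9
finger_force: 0.0
```

>>> {"api": "send_rows", "payload": {
  "series": [
    [85, [0, 0, 0.9], 0],
    [85, [0, 0, 0.9], 0],
    [85, [0, 0, 0.9], 0],
    [85, [0, 0, 0.9], 0],
    [85, [0, 0, 0], 0],
    [85, [0, 0, 0], 0]
  ]
}}

```text
time_s: 2.0
ee_pos: [432.0, -233.4, 112.4]
orientation: [[1.0, -0.0, -0.001], [-0.0, -1.0, 0.001], [-0.001, -0.001, -1.0]]
contact_force: [0.1, -0.6, 0.9]
gripper_width: 84.8
finger_force: 0.0
```

```bash
python3 - <<'E'
from h import *
o=ctrl.get_obs();print({k:np.round(v,3).tolist() for k,v in o.items()})
c=shot("scene","s1.png",(300,180,440,340),4)
E
```

```text
{'time_s': 2.0, 'qpos': [-0.656, 0.059, 1.994, -0.0, 1.09, 0.915], 'dq': [-0.0, -0.035, -0.044, -0.001, -0.005, -0.0], 'effort': [0.088, -34.719, -31.653, 0.001, 0.061, 0.0], 'ee_pos': [431.976, -233.39, 112.398], 'orientation': [[1.0, -0.0, -0.001], [-0.0, -1.0, 0.001], [-0.001, -0.001, -1.0]], 'contact_force': [0.054, -0.629, 0.855], 'torque': [0.021, -0.01, 0.016], 'finger_force': 0.0, 'gripper_width': 84.75}
```

>>> {"api": "send_rows", "payload": {
  "series": [
    [85, [0, -0.05, 0.7], 0],
    [85, [0, 0, 0.7], 0],
    [85, [0, 0, 0.5], 0],
    [85, [0, 0, 0.18], 0],
    [85, [0, 0, 0], 0],
    [50, [0, 0, 0], 0],
    [50, [0, 0, 0], 0],
    [50, [0, 0, 0], 0],
    [50, [0, 0, 0], 0],
    [50, [0, 0, 0], 0],
    [50, [0, 0, 0], 0]
  ],
  "force": 40
}}

```text
time_s: 3.15
ee_pos: [433.5, -232.5, 31.5]
orientation: [[1.0, -0.0, 0.002], [-0.0, -1.0, -0.002], [0.002, 0.002, -1.0]]
contact_force: [-2.6, 2.4, 10.1]
gripper_width: 55.0
finger_force: 40.2
```

```bash
python3 - <<'E'
from h import *
o=ctrl.get_obs();print({k:np.round(v,3).tolist() for k,v in o.items()})
c=shot("scene","s2.png",(320,210,430,320),5)
E
```

```text
{'time_s': 3.15, 'qpos': [-0.653, 0.199, 2.024, -0.0, 0.915, 0.918], 'dq': [-0.001, 0.001, 0.0, -0.001, 0.0, -0.0], 'effort': [-0.073, -35.505, -27.837, 0.062, -1.025, -0.006], 'ee_pos': [433.515, -232.548, 31.466], 'orientation': [[1.0, -0.0, 0.002], [-0.0, -1.0, -0.002], [0.002, 0.002, -1.0]], 'contact_force': [-2.64, 2.369, 10.114], 'torque': [0.288, 0.473, -0.047], 'finger_force': 40.172, 'gripper_width': 55.047}
```

View pics/s2.png

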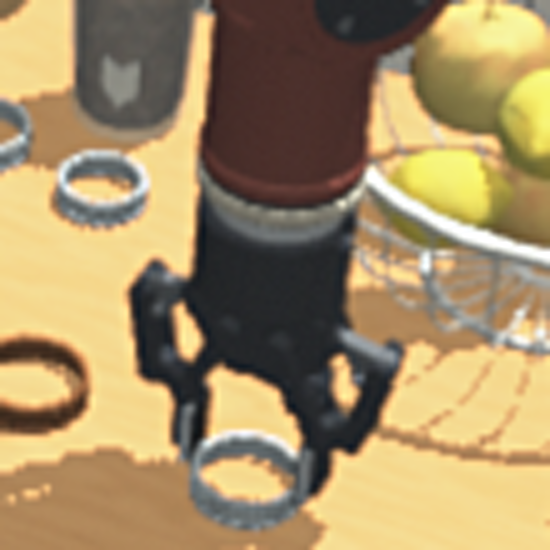

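The band is between the pads, in the crop at about (247,465). I'll check its centring against the TCP before lifting.

```bash
python3 - <<'E'
from h import *
S=ctrl.camera("scene")
th=np.linspace(0,2*np.pi,200)
def ov(cen,zs,f,R,crop,s):
    im=S["pixels"][:,:,::-1]; x0,y0,x1,y1=crop
    im=cv2.resize(im[y0:y1,x0:x1],None,fx=s,fy=s,interpolation=cv2.INTER_CUBIC)
    for z in zs:
        P=np.c_[cen[0]+R*np.cos(th),cen[1]+R*np.sin(th),0*th+z]
        for q in (proj(S,P)-[x0,y0]+.5)*s-.5: cv2.circle(im,tuple(int(v) for v in q),0,(0,0,255),-1)
    cv2.imwrite("pics/"+f,im)
ov((433.5,-232.5),(0,16),"s3.png",28.5,(340,275,400,325),10)
E
```

```text
(no output)
```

View pics/s3.png

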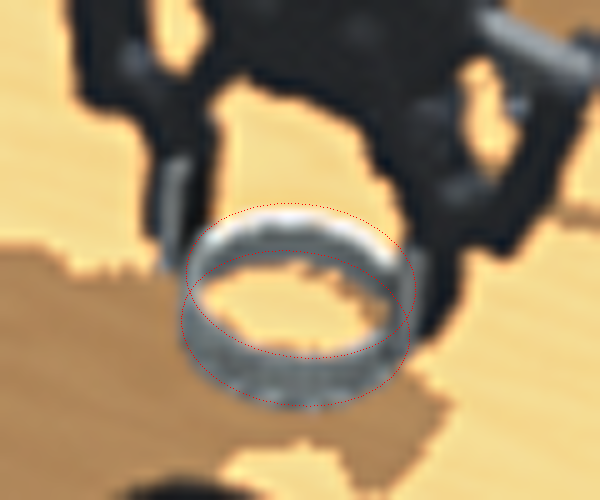

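>>> {"api": "send_rows", "payload": {
  "series": [
    [50, [0, 0, -0.2], 0],
    [50, [0, 0, -0.7], 0],
    [50, [0, 0, -0.9], 0],
    [50, [0, 0, -0.9], 0],
    [50, [0.1, -0.93, 0], 0],
    [50, [0.1, -0.93, 0], 0],
    [50, [0.1, -0.93, 0], 0],
    [50, [0.1, -0.93, 0], 0],
    [50, [0.1, -0.93, 0], 0],
    [50, [0.1, -0.93, 0], 0],
    [50, [0.03, -0.91, 0], 0],
    [50, [0, 0, 0], 0]
  ]
}}

```text
time_s: 4.45
ee_pos: [457.5, 31.5, 138.0]
orientation: [[1.0, 0.004, 0.001], [0.004, -1.0, 0.001], [0.001, -0.001, -1.0]]
contact_force: [-0.6, -0.7, -0.3]
gripper_width: 54.8
finger_force: 42.5
```

>>> {"api": "send_rows", "payload": {
  "series": [
    [50, [0, 0, 0], 0],
    [50, [0, 0, 0], 0],
    [50, [0, 0, 0], 0]
  ]
}}

```text
time_s: 4.75
ee_pos: [457.6, 27.0, 137.3]
orientation: [[1.0, -0.002, 0.0], [-0.002, -1.0, -0.0], [0.0, 0.0, -1.0]]
contact_force: [-0.0, -0.4, -0.7]
gripper_width: 54.9
finger_force: 42.5
```

```bash
cat >> h.py <<'E'
th=np.linspace(0,2*np.pi,300)
def ov(f,circles,crop,s):
    S=ctrl.camera("scene");im=S["pixels"][:,:,::-1]; x0,y0,x1,y1=crop
    im=cv2.resize(im[y0:y1,x0:x1],None,fx=s,fy=s,interpolation=cv2.INTER_CUBIC)
    for (x,y,z,R,col) in circles:
        P=np.c_[x+R*np.cos(th),y+R*np.sin(th),0*th+z]
        for q in (proj(S,P)-[x0,y0]+.5)*s-.5: cv2.circle(im,tuple(int(v) for v in q),0,col,-1)
    cv2.imwrite("pics/"+f,im)
E
python3 - <<'E'
from h import *
o=ctrl.get_obs();print({k:np.round(v,3).tolist() for k,v in o.items()})
p=o["ee_pos"];b=p[2]-31.5
r=(0,0,255);g=(0,200,0);m=(255,0,255)
ov("g1.png",[(p[0],p[1],b,28.5,r),(p[0],p[1],b+16,28.5,r),(457.5,28.3,42,25.8,g),(457.5,28.3,70,21.45,g),(457.5,28.3,10,40,m)],(250,200,320,290),6.6)
E
```

```text
{'time_s': 4.75, 'qpos': [-0.113, -0.06, 2.06, -0.0, 1.141, 1.459], 'dq': [-0.003, 0.002, -0.001, 0.001, 0.0, 0.002], 'effort': [0.355, -32.416, -35.27, 0.017, 0.006, -0.007], 'ee_pos': [457.632, 26.958, 137.345], 'orientation': [[1.0, -0.002, 0.0], [-0.002, -1.0, -0.0], [0.0, 0.0, -1.0]], 'contact_force': [-0.028, -0.383, -0.732], 'torque': [0.055, 0.044, -0.02], 'finger_force': 42.538, 'gripper_width': 54.901}
```

View pics/g1.png

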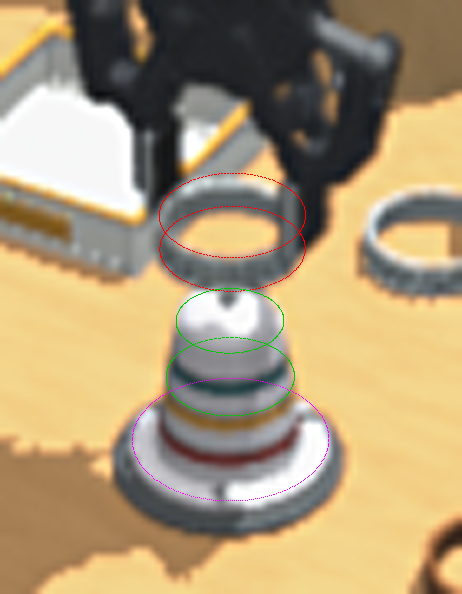

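>>> {"api": "send_rows", "payload": {
  "series": [
    [50, [0, 0, 0.4], 0],
    [50, [0, 0, 0.4], 0],
    [50, [0, 0, 0.3], 0],
    [50, [0, 0, 0], 0],
    [50, [0, 0, 0], 0]
  ]
}}

```text
time_s: 5.3
ee_pos: [457.5, 27.7, 93.1]
orientation: [[1.0, -0.001, -0.001], [-0.001, -1.0, 0.0], [-0.001, -0.0, -1.0]]
contact_force: [-1.0, -1.1, 0.4]
gripper_width: 54.9
finger_force: 42.5
```

>>> {"api": "send_rows", "payload": {
  "series": [
    [50, [0, 0, 0.1], 0],
    [50, [0, 0, 0.05], 0],
    [50, [0, 0, 0], 0],
    [50, [0, 0, 0], 0]
  ]
}}

```text
time_s: 5.7
ee_pos: [457.6, 28.1, 87.3]
orientation: [[1.0, -0.0, 0.0], [-0.0, -1.0, -0.0], [0.0, 0.0, -1.0]]
contact_force: [-0.2, -0.5, -1.4]
gripper_width: 54.7
finger_force: 42.5
```

>>> {"api": "send_rows", "payload": {
  "series": [
    [50, [0, 0, 0.05], 0],
    [50, [0, 0, 0.05], 0],
    [50, [0, 0, 0], 0],
    [50, [0, 0, 0], 0]
  ]
}}

```text
time_s: 6.1
ee_pos: [457.5, 28.0, 83.1]
orientation: [[1.0, -0.0, -0.0], [-0.0, -1.0, 0.0], [-0.0, -0.0, -1.0]]
contact_force: [-0.0, -0.9, -1.2]
gripper_width: 54.7
finger_force: 42.5
```

>>> {"api": "send_rows", "payload": {
  "series": [
    [50, [0, 0, 0.05], 0],
    [50, [0, 0, 0], 0],
    [50, [0, 0, 0], 0]
  ]
}}

```text
time_s: 6.4
ee_pos: [457.6, 28.0, 81.1]
orientation: [[1.0, -0.0, 0.0], [-0.0, -1.0, 0.0], [0.0, -0.0, -1.0]]
contact_force: [1.3, 0.4, -0.5]
gripper_width: 55.3
finger_force: 42.5
```

>>> {"api": "send_rows", "payload": {
  "series": [
    [50, [0, 0, 0.05], 0],
    [50, [0, 0, 0], 0],
    [50, [0, 0, 0], 0]
  ]
}}

```text
time_s: 6.7
ee_pos: [457.7, 28.0, 79.2]
orientation: [[1.0, -0.0, 0.001], [-0.0, -1.0, -0.0], [0.001, 0.0, -1.0]]
contact_force: [0.8, 0.2, -0.2]
gripper_width: 54.8
finger_force: 42.6
```

>>> {"api": "send_rows", "payload": {
  "series": [
    [50, [0, 0, 0.04], 0],
    [50, [0, 0, 0], 0],
    [50, [0, 0, 0], 0]
  ]
}}

```text
time_s: 7.0
ee_pos: [457.8, 28.0, 77.6]
orientation: [[1.0, -0.0, 0.001], [-0.0, -1.0, 0.0], [0.001, -0.0, -1.0]]
contact_force: [3.0, 0.6, 0.8]
gripper_width: 54.8
finger_force: 42.6
```

>>> {"api": "send_rows", "payload": {
  "series": [
    [50, [0, 0, 0.03], 0],
    [50, [0, 0, 0], 0],
    [50, [0, 0, 0], 0]
  ]
}}

```text
time_s: 7.3
ee_pos: [457.7, 28.0, 76.4]
orientation: [[1.0, -0.0, 0.001], [-0.0, -1.0, 0.0], [0.001, -0.0, -1.0]]
contact_force: [2.7, 0.1, -0.4]
gripper_width: 55.3
finger_force: 42.7
```

>>> {"api": "send_rows", "payload": {
  "series": [
    [50, [0.02, 0, 0], 0],
    [50, [0, 0, 0], 0],
    [50, [0, 0, 0], 0]
  ]
}}

```text
time_s: 7.6
ee_pos: [458.1, 28.0, 76.2]
orientation: [[1.0, -0.0, -0.0], [-0.0, -1.0, 0.0], [-0.0, -0.0, -1.0]]
contact_force: [1.7, 0.7, -0.2]
gripper_width: 54.8
finger_force: 42.6
```

>>> {"api": "send_rows", "payload": {
  "series": [
    [50, [0, 0, 0.03], 0],
    [50, [0, 0, 0], 0],
    [50, [0, 0, 0], 0]
  ]
}}

```text
time_s: 7.9
ee_pos: [458.3, 28.0, 75.0]
orientation: [[1.0, -0.0, -0.0], [-0.0, -1.0, -0.0], [-0.0, 0.0, -1.0]]
contact_force: [1.8, -0.5, -0.5]
gripper_width: 54.7
finger_force: 42.6
```

>>> {"api": "send_rows", "payload": {
  "series": [
    [50, [0.02, 0, 0.03], 0],
    [50, [0, 0, 0], 0],
    [50, [0, 0, 0], 0]
  ]
}}

```text
time_s: 8.2
ee_pos: [458.9, 28.0, 73.8]
orientation: [[1.0, -0.0, -0.0], [-0.0, -1.0, -0.0], [-0.0, 0.0, -1.0]]
contact_force: [0.7, -0.5, 1.6]
gripper_width: 55.1
finger_force: 42.7
```

>>> {"api": "send_rows", "payload": {
  "series": [
    [50, [0, 0, 0.03], 0],
    [50, [0, 0, 0], 0],
    [50, [0, 0, 0], 0]
  ]
}}

```text
time_s: 8.5
ee_pos: [459.3, 28.0, 73.2]
orientation: [[1.0, -0.0, 0.0], [-0.0, -1.0, -0.0], [0.0, 0.0, -1.0]]
contact_force: [-1.6, -1.1, 5.9]
gripper_width: 55.0
finger_force: 43.2
```

>>> {"api": "send_rows", "payload": {
  "series": [
    [50, [-0.005, 0, 0.012], 0],
    [50, [0, 0, 0], 0],
    [50, [0, 0, 0], 0],
    [50, [0, 0, 0], 0]
  ]
}}

```text
time_s: 8.9
ee_pos: [459.4, 27.9, 73.1]
orientation: [[1.0, -0.0, 0.001], [-0.0, -1.0, -0.0], [0.001, 0.0, -1.0]]
contact_force: [-1.0, -0.7, 8.5]
gripper_width: 54.6
finger_force: 43.5
```

```bash
python3 - <<'E'
from h import *
o=ctrl.get_obs();print({k:np.round(v,3).tolist() for k,v in o.items()})
ov("g2.png",[],(255,225,315,285),9)
E
```

```text
{'time_s': 8.9, 'qpos': [-0.111, 0.051, 2.091, -0.0, 0.999, 1.46], 'dq': [0.001, -0.0, 0.001, -0.001, -0.001, -0.0], 'effort': [0.107, -30.978, -29.336, 0.154, -0.577, -0.003], 'ee_pos': [459.392, 27.94, 73.059], 'orientation': [[1.0, -0.0, 0.001], [-0.0, -1.0, -0.0], [0.001, 0.0, -1.0]], 'contact_force': [-1.037, -0.658, 8.534], 'torque': [-0.099, 0.303, -0.029], 'finger_force': 43.456, 'gripper_width': 54.616}
```

View pics/g2.png

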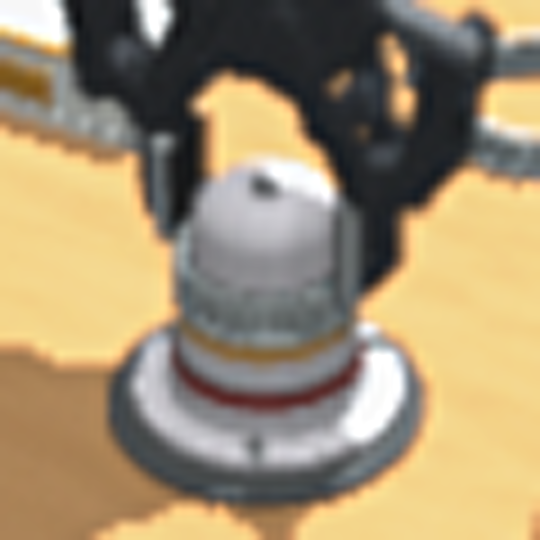

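The band is home. Its lower edge sits at the top of the ochre stripe at (265,345), the teal stripe is covered, and both ochre (y≈350) and brick (y≈395) show below it. The TCP height gives a lower edge at about 41.6 mm with an 8.5 N push. I'll hold a little longer with a small recentring, then lift off.

>>> {"api": "send_rows", "payload": {
  "series": [
    [50, [-0.008, -0.004, 0.004], 0],
    [50, [0, 0, 0], 0],
    [50, [0, 0, 0], 0],
    [50, [0, 0, 0], 0],
    [50, [0, 0, 0], 0]
  ]
}}

```text
time_s: 9.45
ee_pos: [459.3, 28.0, 73.1]
orientation: [[1.0, -0.0, 0.001], [-0.0, -1.0, -0.0], [0.001, 0.0, -1.0]]
contact_force: [-1.7, -1.9, 7.9]
gripper_width: 54.8
finger_force: 43.5
```

>>> {"api": "send_rows", "payload": {
  "series": [
    [50, [0, 0, -0.06], 0],
    [50, [0, 0, -0.2], 0],
    [50, [0, 0, -0.5], 0],
    [50, [0, 0, -0.9], 0],
    [50, [0, 0, 0], 0],
    [50, [0, 0, 0], 0]
  ]
}}

```text
time_s: 10.05
ee_pos: [459.0, 28.2, 139.4]
orientation: [[1.0, -0.0, 0.002], [-0.0, -1.0, -0.0], [0.002, 0.0, -1.0]]
contact_force: [0.8, 1.2, -0.9]
gripper_width: 55.1
finger_force: 42.8
```

```bash
python3 - <<'E'
from h import *
o=ctrl.get_obs();print({k:np.round(v,3).tolist() for k,v in o.items()})
p=o["ee_pos"];b=p[2]-31.5
r=(0,0,255)
ov("g3.png",[(p[0],p[1],b,28.5,r),(p[0],p[1],b+16,28.5,r)],(240,190,320,250),9)
# ochre tin: rim mask, centre at rim height, from first picture
T=ctrl.camera("top");im=cv2.imread("pics/full_top0.png");h=cv2.cvtColor(im,cv2.COLOR_BGR2HSV)[170:240,200:270]
m=((h[...,0]>18)&(h[...,0]<30)&(h[...,1]>170)).astype(np.uint8)
pts=cv2.findNonZero(m);R=cv2.minAreaRect(pts);print(R,len(pts),atz(T,[np.array(R[0])+[200,170]],32.5))
print(atz(T,cv2.boxPoints(R)+[200,170],32.5).round(1))
E
```

```text
{'time_s': 10.05, 'qpos': [-0.11, -0.06, 2.056, 0.0, 1.144, 1.46], 'dq': [-0.001, 0.028, 0.033, 0.0, -0.006, -0.0], 'effort': [-0.012, -33.663, -36.779, 0.003, -0.014, 0.0], 'ee_pos': [459.003, 28.227, 139.376], 'orientation': [[1.0, -0.0, 0.002], [-0.0, -1.0, -0.0], [0.002, 0.0, -1.0]], 'contact_force': [0.79, 1.177, -0.885], 'torque': [0.049, 0.037, 0.032], 'finger_force': 42.783, 'gripper_width': 55.104}
((33.464385986328125, 33.53835678100586), (47.74504470825195, 46.708717346191406), 87.87889862060547) 124 [[600.23033948 186.19331064  32.5       ]]
[[659.  245.3  32.5]
 [660.7 129.3  32.5]
 [541.6 127.2  32.5]
 [540.  242.7  32.5]]
```

View pics/g3.png

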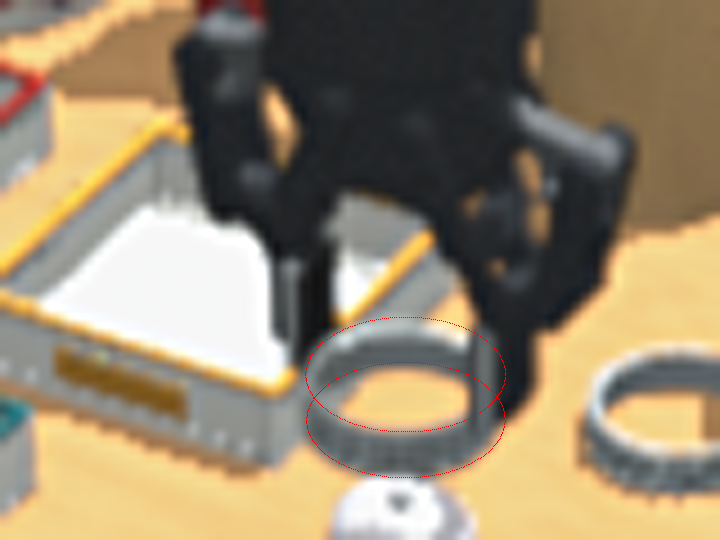

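Ochre tin centre is about (599,185). Moving above it and lowering.

>>> {"api": "send_rows", "payload": {
  "series": [
    [50, [0.7, -0.78, 0], 0],
    [50, [0.7, -0.78, 0], 0],
    [50, [0.7, -0.78, 0], 0],
    [50, [0.7, -0.78, 0], 0],
    [50, [0.7, -0.78, 0], 0],
    [50, [0, 0, 0], 0],
    [50, [0, 0, 0.6], 0],
    [50, [0, 0, 0.6], 0],
    [50, [0, 0, 0.6], 0],
    [50, [0, 0, 0.3], 0],
    [50, [0, 0, 0], 0],
    [50, [0, 0, 0], 0]
  ]
}}

```text
time_s: 11.35
ee_pos: [598.5, 184.0, 54.6]
orientation: [[1.0, -0.0, -0.0], [-0.0, -1.0, -0.0], [-0.0, 0.0, -1.0]]
contact_force: [0.8, 1.1, 0.1]
gripper_width: 55.1
finger_force: 42.8
```

```bash
python3 - <<'E'
from h import *
o=ctrl.get_obs();print({k:np.round(v,3).tolist() for k,v in o.items()})
ov("t1.png",[],(225,160,325,250),6)
E
```

```text
{'time_s': 11.35, 'qpos': [0.172, 0.437, 1.66, 0.0, 1.045, 1.744], 'dq': [0.002, -0.022, -0.023, 0.001, -0.001, -0.001], 'effort': [0.02, -52.289, -31.76, -0.001, 0.073, -0.001], 'ee_pos': [598.542, 183.951, 54.582], 'orientation': [[1.0, -0.0, -0.0], [-0.0, -1.0, -0.0], [-0.0, 0.0, -1.0]], 'contact_force': [0.84, 1.076, 0.065], 'torque': [0.01, 0.002, -0.0], 'finger_force': 42.803, 'gripper_width': 55.14}
```

View pics/t1.png

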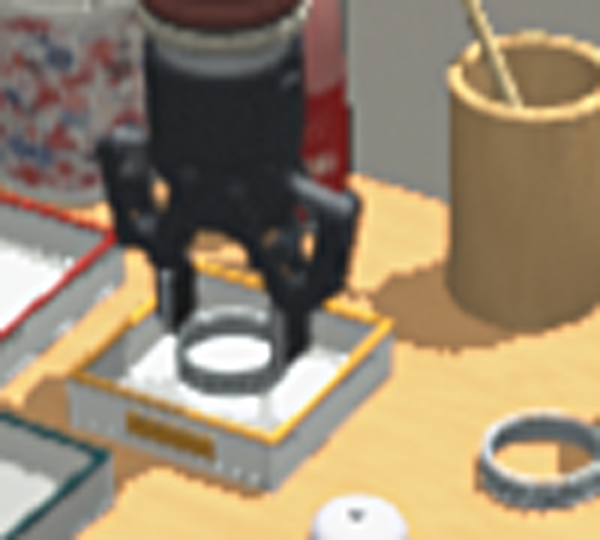

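The band hangs level, centred over the floor of the ochre tin at about (230,350). I'll lower it gently to the floor.

>>> {"api": "send_rows", "payload": {
  "series": [
    [50, [0, 0, 0.25], 0],
    [50, [0, 0, 0.15], 0],
    [50, [0, 0, 0.05], 0],
    [50, [0, 0, 0], 0],
    [50, [0, 0, 0], 0]
  ]
}}

```text
time_s: 11.9
ee_pos: [598.7, 184.2, 36.6]
orientation: [[1.0, -0.0, 0.0], [-0.0, -1.0, 0.0], [0.0, -0.0, -1.0]]
contact_force: [0.0, -0.2, -0.9]
gripper_width: 55.3
finger_force: 42.8
```

>>> {"api": "send_rows", "payload": {
  "series": [
    [50, [0, 0, 0.04], 0],
    [50, [0, 0, 0], 0],
    [50, [0, 0, 0], 0]
  ]
}}

```text
time_s: 12.2
ee_pos: [598.6, 184.2, 34.9]
orientation: [[1.0, -0.0, 0.0], [-0.0, -1.0, 0.0], [0.0, -0.0, -1.0]]
contact_force: [-0.0, 0.6, -0.6]
gripper_width: 55.2
finger_force: 42.8
```

>>> {"api": "send_rows", "payload": {
  "series": [
    [50, [0, 0, 0.02], 0],
    [50, [0, 0, 0.01], 0],
    [50, [0, 0, 0], 0],
    [50, [0, 0, 0], 0]
  ]
}}

```text
time_s: 12.6
ee_pos: [598.8, 184.2, 34.6]
orientation: [[1.0, -0.0, 0.0], [-0.0, -1.0, -0.0], [0.0, 0.0, -1.0]]
contact_force: [-3.2, -0.2, 5.6]
gripper_width: 55.3
finger_force: 43.4
```

>>> {"api": "send_rows", "payload": {
  "series": [
    [58, [0, 0, 0], 0],
    [60, [0, 0, 0], 0],
    [63, [0, 0, 0], 0],
    [66, [0, 0, 0], 0],
    [66, [0, 0, 0], 0],
    [66, [0, 0, 0], 0]
  ]
}}

```text
time_s: 13.2
ee_pos: [598.6, 184.1, 33.6]
orientation: [[1.0, -0.0, -0.0], [-0.0, -1.0, 0.0], [-0.0, -0.0, -1.0]]
contact_force: [0.2, -0.6, -1.0]
gripper_width: 66.1
finger_force: 0.0
```

>>> {"api": "send_rows", "payload": {
  "series": [
    [66, [0, 0, -0.2], 0],
    [66, [0, 0, -0.6], 0],
    [66, [0, 0, -0.9], 0],
    [66, [0, 0, -0.9], 0],
    [66, [-0.5, 0, -0.9], 0],
    [66, [-0.9, 0, -0.5], 0],
    [66, [-0.9, 0, 0], 0],
    [66, [-0.9, 0, 0], 0],
    [66, [-0.9, 0, 0], 0],
    [66, [0, 0, 0], 0]
  ]
}}

```text
time_s: 14.2
ee_pos: [430.5, 184.2, 193.2]
orientation: [[1.0, 0.001, -0.003], [0.001, -1.0, -0.0], [-0.003, 0.0, -1.0]]
contact_force: [0.0, 1.0, 0.6]
gripper_width: 66.0
finger_force: 0.0
```

```bash
python3 - <<'E'
from h import *
o=ctrl.get_obs();print({k:np.round(v,3).tolist() for k,v in o.items() if k in("time_s","ee_pos","contact_force","gripper_width")})
a=shot("scene","f1.png",(225,180,325,255),4);b=shot("top","f2.png",(100,160,280,310),2)
A=cv2.imread("pics/f1.png");B=cv2.imread("pics/f2.png");cv2.imwrite("pics/f3.png",np.hstack([A,B]))
im=cv2.imread("pics/full_top0.png")
E
```

```text
{'time_s': 14.2, 'ee_pos': [430.539, 184.22, 193.247], 'contact_force': [0.018, 1.008, 0.567], 'gripper_width': 66.011}
```

View pics/f3.png

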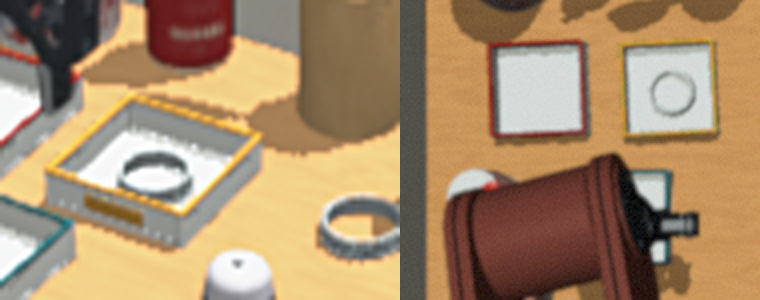

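The band lies flat near the middle of the ochre tin, at (155,178) in the scene half and (672,93) in the top half. The arm is clear. Handing in.

```bash
python3 -c "
from workcell import ctrl
print(ctrl.finish_job())"
```

```text
the job is handed in; nothing more can be done
None
```

The lone band stopped home at the ochre (51 mm) mark under a push of about 8 N, now lies flat near the middle of the ochre tin, and the job is handed in; no verdict came back.

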